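# Size a turned plug in the stepped gauge

### The arm

A 6-joint arm with a two-finger parallel gripper is mounted at the origin on the work surface. World frame = base frame: x ahead of the robot, y to its left, z up, the work surface at z = 0. Lengths are in m, angles in rad, forces in N, time in s.
With the tool pointing down it reaches from about 0.25 to 0.725 m from the base axis. Payload 4 kg.
Tool frame: the origin (TCP) lies midway between the tips of the shut fingers; the grasp point (between the pads) lies r.grasp_offset behind it (r.grasp_offset is the distance from the TCP to the grasp point, in m); x points along the fingers, y is the direction in which the jaws open and shut, and the axes are right-handed (so a half turn about x gives the same grasp; the last joint's range is limited). The gripper opens to 85 mm and grips with 20 to 120 N. Pads are 22 mm wide; open, the fingers measure 114 mm over their backs; the gripper's body (76 mm by 85 mm) begins 54 mm behind the grasp point. The pads swing forward as they close: fully open they stand 13 mm farther back than shut.
Start: joints at [1.131, 0.241, 0.005, 1.335, 0, 1.571], TCP at [0.213, 0.452, 0.231] pointing down, gripper open.
Joint ranges: [-2.72, 2.72], [-1.05, 1.87], [-1.09, 1.28], [-1.99, 2.15], [-1.42, 1.44], [-3.14, 3.14]. Speed limits (rad/s): [2.79, 2.79, 3.14, 3.14, 3.14, 3.14].

### API

Orientations are given as a 3x3 rotation matrix whose columns are the frame's x, y, z axes.
In Python, from plant import r gives the robot as it stands.
- The arm moves only by the shell command python3 -m crank 'ROWS' [FORCE]. ROWS is JSON, a list of rows, each an object with "rotation": the turn, a rotation vector about the tool's x, y, z each as a share of 180 degrees, from -1 to 1, a list of three; "offset": the shift along the tool's x, y, z each as a share of 0.75 m, from -1 to 1, a list of three; "grip": the opening, from 0 (shut) to 1 (fully open). A call has 1 to 8 rows; each row shifts and turns the commanded pose from where the row before left it, along the tool's axes as they then stand; what a row does not reach is not made up. A row lasts 1/8 s, in which the tool goes at most 62.5 mm and 10.7 degrees, less where a joint would pass 70% of its speed; a pose out of reach is approached as far as the arm can. A call with a number of a shift or a turn outside -1 to 1 is refused whole. A call with a gripper value outside its range is refused whole. The fingers move at their own pace and stop on an object; FORCE is the grip in N (left out, the last holds). Time passes only in rows, so rows that do not move let the fingers close. It gives the time, the measured TCP pose, the force and the opening at its end, in the units of the state.
- r.get_obs(): the state, without advancing time (a new reading comes with each control period).
- r.snapshot(name): name is "scene" or "side" or "wrist"; returns the picture (420x560x3 uint8, blue, green, red); there is no depth.
- r.camera_info(name): a dict with "fovy" (degrees; the focal length in pixels is half the picture's height over the tangent of half this angle, whatever the lens; pixels are square), "cx", "cy" (the principal point, pixels), "distortion" ([k1, k2, p1, p2, k3] as OpenCV has them; the pictures are not rectified), "extrinsics" (4x4, takes a point from camera to world coordinates); the wrist camera has in their place "hand_eye" (4x4, takes a point from camera to tool coordinates, whose origin is the TCP and whose axes are the tool frame's). Camera axes: x right, y down, z forward; pixel columns grow to the right and rows downward; lengths in m; the calibration is good to about 2 mm. A picture is of the moment at which its call begins: read the wrist's pose just before it. camera_info takes no time and is no camera call.
- r.job_done(): hands the job in, once; it reports no verdict.
The state is a dict: "t": time; "q": joint angles; "qvel": joint speeds; "tau": joint torques, N m; "ee_pos": TCP position; "tool_rot": TCP orientation; "ft_force": force on the tool from outside, world axes, zero at the start; "torque": the same for the moment, N m; "opening": opening from 0.0 (shut) to 1.0 (fully open).
Only numpy, scipy, OpenCV 4.12 (cv2) and the standard library are available. Lean on these libraries where they do the work, as an engineer would, in place of code of your own. Each camera call takes 0.05 s, during which the arm holds its last target.

### The job

Find out which step of the gauge the plug on the cork pad belongs to: take it by its cork grip and try it in the pockets one after another, pressing it lightly on each, from the smallest step upward, until it enters. Leave it there, standing fully home in that pocket and let go. Press gently all the time, skip no step, never put it into a pocket too large for it, and leave the two spare plugs in their tray and everything else where it lies.

Things in the scene. Friction and masses are not known exactly. Their poses are not given: they have to be found in the camera images.
- plug_m_mid (a point): turned plug: aluminium disc 12 mm thick, below, with an upright cork grip 22 mm in diameter and 34 mm tall on its centre; stands upright, disc down. The three plugs differ only in disc diameter, 4 mm from one to the next, all between 30 and 42 mm; the names do not tell which is which. This point: on its axis, half-way up, 23 mm above its underside, 11 mm above the disc's top face; z is its axis
- plug_k_mid (a point): turned plug: aluminium disc 12 mm thick, below, with an upright cork grip 22 mm in diameter and 34 mm tall on its centre; stands upright, disc down. The three plugs differ only in disc diameter, 4 mm from one to the next, all between 30 and 42 mm; the names do not tell which is which. This point: on its axis, half-way up, 23 mm above its underside, 11 mm above the disc's top face; z is its axis
- plug_t_mid (a point): turned plug: aluminium disc 12 mm thick, below, with an upright cork grip 22 mm in diameter and 34 mm tall on its centre; stands upright, disc down. The three plugs differ only in disc diameter, 4 mm from one to the next, all between 30 and 42 mm; the names do not tell which is which. This point: on its axis, half-way up, 23 mm above its underside, 11 mm above the disc's top face; z is its axis
- plug_m: the same plug as a body (46 mm tall, about 0.08 kg); origin at the centre of its underside, z up its axis. A plug fits the one pocket of the gauge that is 1.2 mm wider than its disc, does not enter smaller ones and would drop loosely into larger ones. Seated, the disc stands 4 mm proud of its step
- plug_k: the same plug as a body (46 mm tall, about 0.08 kg); origin at the centre of its underside, z up its axis. A plug fits the one pocket of the gauge that is 1.2 mm wider than its disc, does not enter smaller ones and would drop loosely into larger ones. Seated, the disc stands 4 mm proud of its step
- plug_t: the same plug as a body (46 mm tall, about 0.08 kg); origin at the centre of its underside, z up its axis. A plug fits the one pocket of the gauge that is 1.2 mm wider than its disc, does not enter smaller ones and would drop loosely into larger ones. Seated, the disc stands 4 mm proud of its step
- step1 (a point): centre of the mouth of the round pocket in step 1 (the lowest step, smallest pocket), level with that step's top face; it moves with the gauge's steps. z up, y along the row towards the next larger step. Pocket 8 mm deep, flat floor, 1 mm chamfer at the mouth, bore diameter 31.2 mm
- step2 (a point): centre of the mouth of the round pocket in step 2 (second), level with that step's top face; it moves with the gauge's steps. z up, y along the row towards the next larger step. Pocket 8 mm deep, flat floor, 1 mm chamfer at the mouth, bore diameter 35.2 mm
- step3 (a point): centre of the mouth of the round pocket in step 3 (third), level with that step's top face; it moves with the gauge's steps. z up, y along the row towards the next larger step. Pocket 8 mm deep, flat floor, 1 mm chamfer at the mouth, bore diameter 39.2 mm
- step4 (a point): centre of the mouth of the round pocket in step 4 (the highest step, largest pocket), level with that step's top face; it moves with the gauge's steps. z up, y along the row towards the next larger step. Pocket 8 mm deep, flat floor, 1 mm chamfer at the mouth, bore diameter 43.2 mm
- gauge_top: the stepped gauge's plywood stairs: four steps in a row along y, each 54 mm long, 76 mm wide, rising 4 mm each (tops 42 to 54 mm above the table), a pocket in the middle of each. They rest on rubber springs and sink under load, 1 mm per 2 N, at most 10 mm, and come back; 3 to 6 N is a good light try, over 15 N is too hard. Origin under the stairs at mid-length, 22 mm above the table; z up
- pad_top (a point): centre of the top face of the round cork pad, 80 mm in diameter and 12 mm thick; the plug to be sized stands about at its middle
- tray_mid (a point): centre of the inner floor (12 mm above the table) of the shallow plywood tray, 102 x 176 mm with rims 20 mm high, that holds the two spare plugs side by side along its y
- torch: black hand torch, 145 mm long, 38 mm head, lying; origin under its middle. Not part of the job
- driver: screwdriver with grey handle, lying; origin under it. Not part of the job
- tape: white ring of tape core, 64 mm across, 18 mm high, lying flat; origin at the centre of its underside. Not part of the job
- jar: glass jar with steel lid, 60 mm in diameter, 75 mm tall; origin at the centre of its underside. Not part of the job

How it is judged:
By the outcome, as a careful person would: the job done as asked, in the order asked, and still so for the second after the job is handed in, with the robot touching nothing.
It also fails if it takes over 61 s, if anything falls off the work surface, if the arm or the gripper's body presses on something with over 40 N, if the wrist force passes 120 N, or if a joint passes its speed limit or range.

## Working session

There is one attempt and no reset: what is moved stays moved. The work goes in short steps, Python scripts to look and compute and a shell command to move; the robot and the scene stay as the last step left them, time stands still between calls to the robot, and variables do not carry over. Pictures are saved under pics/ and viewed, and the job is handed in when it is done.

```bash
ls; mkdir -p pics; python3 - <<'E'
from plant import r
import cv2,numpy as np
np.set_printoptions(precision=4,suppress=True)
o=r.get_obs()
for k in o: print(k,o[k])
print(r.grasp_offset)
for n in ["scene","side","wrist"]:
    print(n,r.camera_info(n)); cv2.imwrite(f"pics/{n}0.png",r.snapshot(n))
E
```

```text
pics
t 0.0
q [1.131  0.2414 0.0037 1.3352 0.     1.5708]
qvel [-0.0009  0.0011 -0.002   0.0001  0.0002  0.0008]
tau [ -0.0015 -37.2317  25.2408   0.0168  -0.0001   0.    ]
ee_pos [0.2126 0.4519 0.2304]
tool_rot [[-0.0009  0.4258  0.9048]
 [-0.0019  0.9048 -0.4258]
 [-1.     -0.0021 -0.    ]]
ft_force [-0.2558  0.8212 -0.0143]
torque [-0.0041 -0.0236 -0.0313]
opening 0.9982544147381
0.0187
scene {'fovy': 53.23666227041559, 'cx': 285.32090162572956, 'cy': 209.57850208238537, 'distortion': array([-0.0322,  0.    ,  0.    ,  0.    ,  0.    ]), 'extrinsics': array([[-0.5608,  0.6668, -0.4907,  1.0073],
       [ 0.8279,  0.4505, -0.334 ,  0.3559],
       [-0.0016, -0.5936, -0.8047,  0.873 ],
       [ 0.    ,  0.    ,  0.    ,  1.    ]])}
side {'fovy': 57.52537153000608, 'cx': 284.39297124739556, 'cy': 208.55738580939962, 'distortion': array([-0.0195,  0.    ,  0.    ,  0.    ,  0.    ]), 'extrinsics': array([[ 0.8372, -0.3884,  0.3851,  0.1529],
       [-0.5469, -0.5843,  0.5996, -0.523 ],
       [-0.0078, -0.7126, -0.7015,  0.7099],
       [ 0.    ,  0.    ,  0.    ,  1.    ]])}
wrist {'fovy': 59.78658171515646, 'cx': 277.0994272765665, 'cy': 208.53062084192734, 'distortion': array([0.0237, 0.    , 0.    , 0.    , 0.    ]), 'hand_eye': array([[-0.0001, -0.29  ,  0.957 , -0.1419],
       [ 1.    ,  0.    ,  0.0001,  0.0004],
       [-0.    ,  0.957 ,  0.29  , -0.0742],
       [ 0.    ,  0.    ,  0.    ,  1.    ]])}
```

View pics/scene0.png

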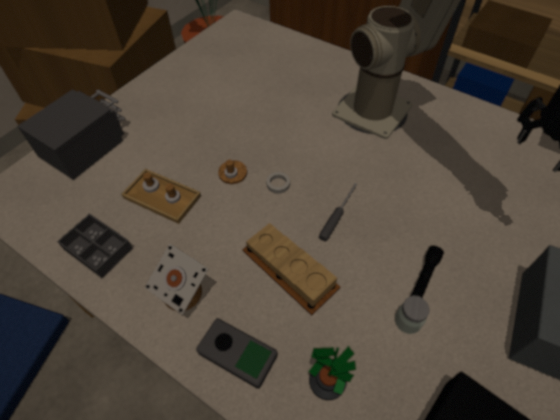

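View pics/side0.png

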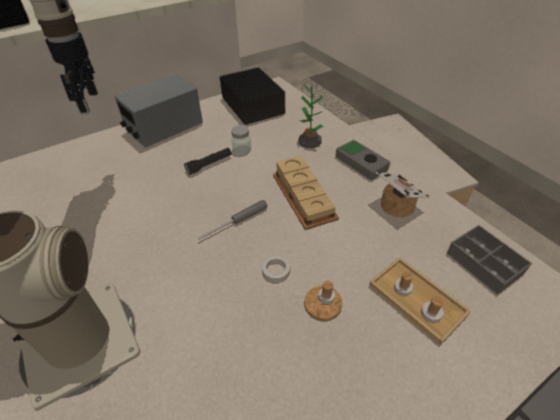

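View pics/wrist0.png

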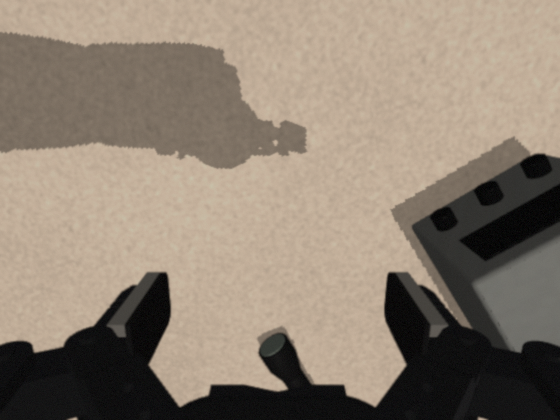

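```bash
python3 - <<'E'
import cv2
a=cv2.imread("pics/scene0.png");b=cv2.imread("pics/side0.png")
def c(im,x,y,w,h,s,n): cv2.imwrite(n,cv2.resize(im[y:y+h,x:x+w],None,fx=s,fy=s,interpolation=cv2.INTER_CUBIC))
A=[(a,235,215,115,100,'pics/c_sg.png'),(b,265,145,85,90,'pics/c_dg.png'),(a,205,145,100,65,'pics/c_sp.png'),(b,250,245,110,85,'pics/c_dp.png')]
for im,x,y,w,h,n in A: c(im,x,y,w,h,6,n)
E
```

```text
(no output)
```

View pics/c_sg.png

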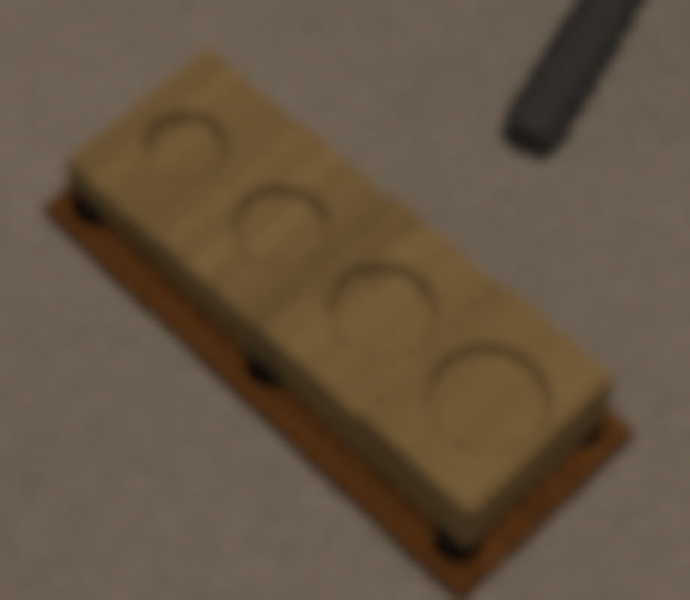

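View pics/c_dg.png

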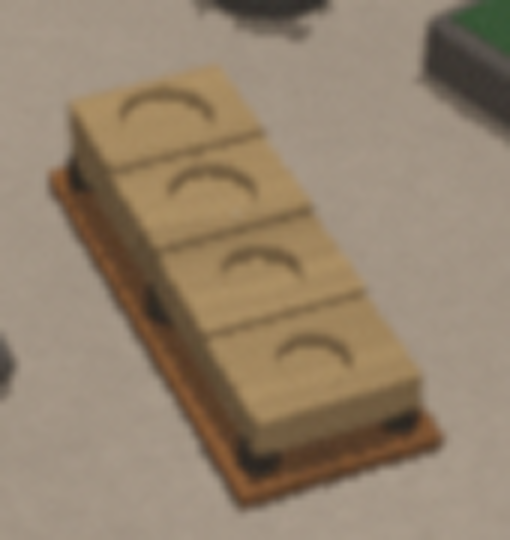

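View pics/c_sp.png

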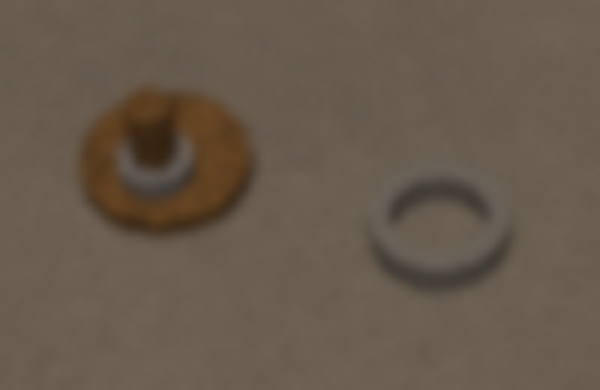

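View pics/c_dp.png

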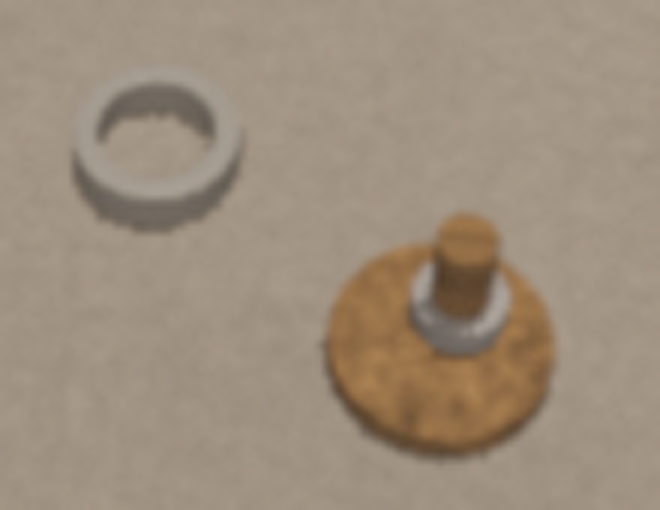

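```bash
cat > h.py <<'E'
from plant import r
import cv2,numpy as np
np.set_printoptions(precision=4,suppress=True)
def K(n):
    c=r.camera_info(n); f=210/np.tan(np.radians(c['fovy']/2))
    return np.array([[f,0,c['cx']],[0,f,c['cy']],[0,0,1]]),np.array(c['distortion'])
def ext(n,o=None):
    c=r.camera_info(n)
    if n!='wrist': return np.array(c['extrinsics'])
    T=np.eye(4);T[:3,:3]=o['tool_rot'];T[:3,3]=o['ee_pos'];return T@np.array(c['hand_eye'])
def ray(n,uv,E=None):
    k,d=K(n);E=ext(n) if E is None else E
    p=cv2.undistortPoints(np.array([[uv]],float),k,d)[0,0]
    v=E[:3,:3]@np.array([p[0],p[1],1]);return E[:3,3],v/np.linalg.norm(v)
def tri(rays):
    A=0;b=0
    for c,v in rays:
        P=np.eye(3)-np.outer(v,v);A=A+P;b=b+P@c
    x=np.linalg.solve(A,b);return x,[np.linalg.norm((np.eye(3)-np.outer(v,v))@(x-c)) for c,v in rays]
def atz(ry,z):
    c,v=ry;return c+v*(z-c[2])/v[2]
def proj(n,P,E=None):
    k,d=K(n);E=ext(n) if E is None else E
    W=np.linalg.inv(E);rv=cv2.Rodrigues(W[:3,:3])[0]
    return cv2.projectPoints(np.array(P,float).reshape(-1,3),rv,W[:3,3],k,d)[0][:,0]
def crop(im,x,y,w,h,s,n): cv2.imwrite(n,cv2.resize(im[y:y+h,x:x+w],None,fx=s,fy=s,interpolation=cv2.INTER_CUBIC))
E
python3 - <<'E'
from h import *
sc=lambda x,y:(235+x/6,215+y/6); sd=lambda x,y:(265+x/6,145+y/6)
for n,a,b in [("griptop",(205+150/6,145+102/6),(250+468/6,245+228/6)),
 ("padtop",(205+167/6,145+155/6),(250+440/6,245+340/6)),
 ("s1",sc(186,148),sd(313,368)),("s4",sc(488,400),sd(167,120)),
 ("c1in",sc(207,50),sd(262,425)),("c1out",sc(73,165),sd(418,375)),("c4a",sc(610,385),sd(73,103)),("c4b",sc(470,515),sd(218,68))]:
    print(n,*tri([ray("scene",a),ray("side",b)]))
E
```

```text
griptop [ 0.4648 -0.193   0.058 ] [np.float64(0.0027365403122105295), np.float64(0.0027365403122105937)]
padtop [ 0.4525 -0.1994  0.0075] [np.float64(0.0024524801211274435), np.float64(0.0024524801211274613)]
s1 [0.5961 0.0176 0.0336] [np.float64(0.002417421263845687), np.float64(0.002417421263845768)]
s4 [0.6294 0.1769 0.0477] [np.float64(0.0023130934161440693), np.float64(0.0023130934161441374)]
c1in [ 0.5558 -0.0009  0.0379] [np.float64(0.0026319463650288986), np.float64(0.002631946365028805)]
c1out [ 0.6283 -0.0129  0.0367] [np.float64(0.001992565272988919), np.float64(0.0019925652729890766)]
c4a [0.5996 0.211  0.0485] [np.float64(0.0019636702662530906), np.float64(0.0019636702662530286)]
c4b [0.6713 0.1954 0.0487] [np.float64(0.002209222808062847), np.float64(0.0022092228080627437)]
```

```bash
python3 -m crank '[{"rotation":[0.0535,0,0],"offset":[0,0,0],"grip":1},{"rotation":[0.0535,0,0],"offset":[0,0,0],"grip":1},{"rotation":[0.0535,0,0],"offset":[0,0,0],"grip":1},{"rotation":[0.0535,0,0],"offset":[0,0,0],"grip":1},{"rotation":[0.0535,0,0],"offset":[0,0,0],"grip":1},{"rotation":[0.0535,0,0],"offset":[0,0,0],"grip":1},{"rotation":[0.0535,0,0],"offset":[0,0,0],"grip":1},{"rotation":[0.0535,0,0],"offset":[0,0,0],"grip":1}]' 30
cat >> h.py <<'E'
def delta(target,yaw=None):
    """tool-frame move to world target, tool down; units of crank"""
    o=r.get_obs();R=np.array(o['tool_rot']);d=R.T@(np.array(target)-o['ee_pos'])
    print("offset share",d/0.75,"mm",d*1000,"rows>=",np.linalg.norm(d)/.0625)
    ya=np.degrees(np.arctan2(R[1,1],R[0,1]));print("yaw(tool y)",ya,"tool x",R[:,0])
E
python3 - <<'E'
from h import *
delta([0.608,0.068,0.27])
E
```

```text
t: 1.15
ee_pos: [0.2128, 0.4522, 0.2309]
tool_rot: [[-0.0, 0.976, -0.217], [-0.001, -0.217, -0.976], [-1.0, -0.0, 0.001]]
ft_force: [-0.3, -0.7, -0.4]
opening: 0.994
offset share [-0.0519  0.6257  0.3855] mm [-38.9224 469.2834 289.091 ] rows>= 8.840857175203022
yaw(tool y) -12.557506933726511 tool x [-0.0004 -0.0008 -1.    ]
```

```bash
python3 -m crank '[{"rotation":[0,0,0],"offset":[-0.0065,0.0626,0.0386],"grip":1},{"rotation":[0,0,0],"offset":[-0.0065,0.0626,0.0386],"grip":1},{"rotation":[0,0,0],"offset":[-0.0065,0.0626,0.0386],"grip":1},{"rotation":[0,0,0],"offset":[-0.0065,0.0626,0.0386],"grip":1},{"rotation":[0,0,0],"offset":[-0.0065,0.0626,0.0386],"grip":1},{"rotation":[0,0,0],"offset":[-0.0065,0.0626,0.0386],"grip":1},{"rotation":[0,0,0],"offset":[-0.0065,0.0626,0.0386],"grip":1},{"rotation":[0,0,0],"offset":[-0.0065,0.0626,0.0386],"grip":1}]'
python3 -m crank '[{"rotation":[0,0,0],"offset":[0,0.0626,0.0386],"grip":1},{"rotation":[0,0,0],"offset":[0,0.0626,0.0386],"grip":1},{"rotation":[0,0,0],"offset":[0,0,0],"grip":1},{"rotation":[0,0,0],"offset":[0,0,0],"grip":1}]'
python3 - <<'E'
from h import *
import pickle
o=r.get_obs();im=r.snapshot("wrist");cv2.imwrite("pics/w1.png",im);pickle.dump((o,im),open("w1.pkl","wb"));print(o['ee_pos'],o['qvel'])
E
```

```text
t: 2.15
ee_pos: [0.5318, 0.145, 0.2702]
tool_rot: [[-0.0, 0.977, -0.212], [0.0, -0.212, -0.977], [-1.0, -0.0, -0.0]]
ft_force: [0.6, 1.5, -0.0]
opening: 1.001
t: 2.65
ee_pos: [0.6098, 0.07, 0.2695]
tool_rot: [[-0.002, 0.977, -0.212], [0.0, -0.212, -0.977], [-1.0, -0.002, 0.0]]
ft_force: [-0.8, 0.8, 0.1]
opening: 1.002
[0.6098 0.07   0.2695] [ 0.026  -0.0266 -0.0107  0.0009 -0.0006 -0.0027]
```

View pics/w1.png

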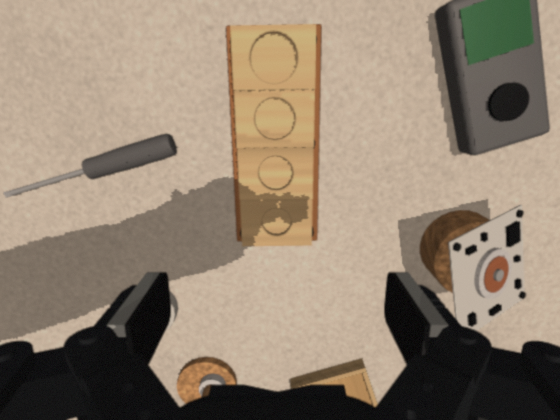

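```bash
python3 -m crank '[{"rotation":[0,0,0],"offset":[0,-0.06,0.01],"grip":1},{"rotation":[0,0,0],"offset":[0,-0.06,0.01],"grip":1},{"rotation":[0,0,0],"offset":[0,0,0],"grip":1},{"rotation":[0,0,0],"offset":[0,0,0],"grip":1}]'
python3 - <<'E'
from h import *
import pickle
o=r.get_obs();im=r.snapshot("wrist");cv2.imwrite("pics/w2.png",im);pickle.dump((o,im),open("w2.pkl","wb"));print(o['ee_pos'],o['qvel'])
delta([0.46,-0.195+.0,0.2])
a=pickle.load(open("w1.pkl","rb"))[1]
crop(a,215,10,130,125,6,"pics/w1a.png");crop(a,215,125,130,125,6,"pics/w1b.png")
E
```

```text
t: 3.2
ee_pos: [0.5192, 0.0755, 0.2715]
tool_rot: [[0.003, 0.978, -0.21], [0.0, -0.21, -0.978], [-1.0, 0.003, -0.001]]
ft_force: [0.5, 0.3, 0.6]
opening: 1.005
[0.5192 0.0755 0.2715] [-0.0104  0.0306  0.0348 -0.0023 -0.0005  0.0006]
offset share [ 0.0947 -0.0024  0.3692] mm [ 71.0117  -1.7681 276.8739] rows>= 4.57345140873527
yaw(tool y) -12.157262104703904 tool x [ 0.0026  0.0004 -1.    ]
```

View pics/w2.png

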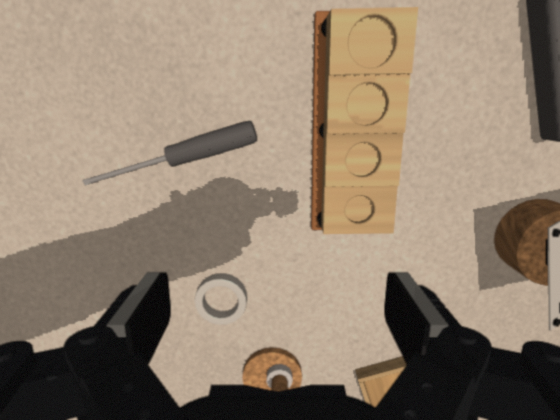

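View pics/w1a.png

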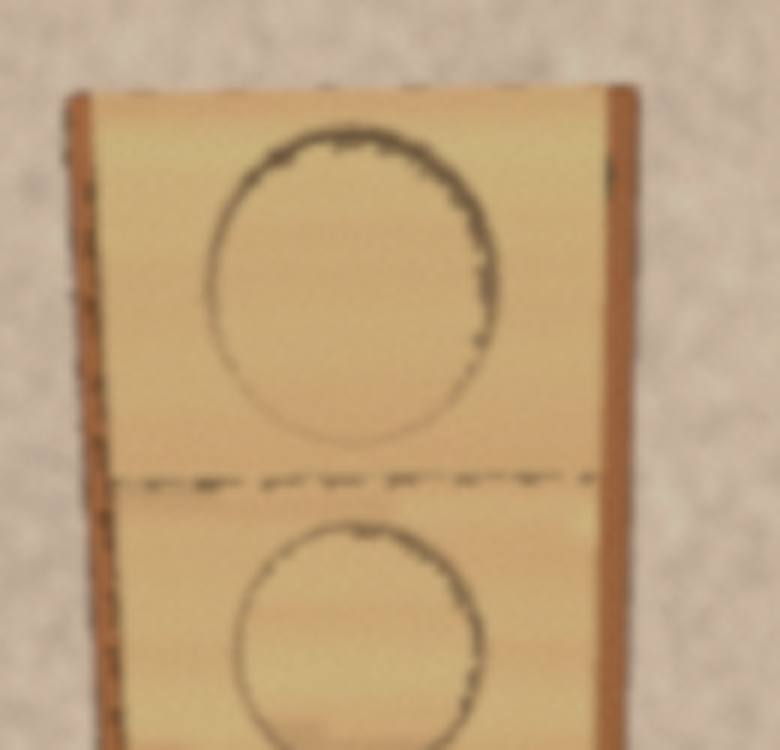

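View pics/w1b.png

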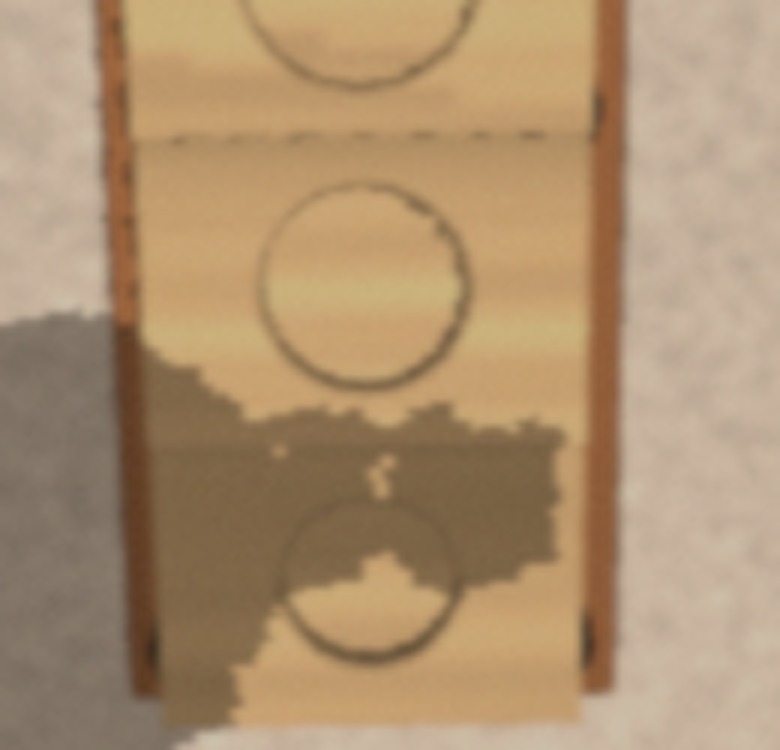

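```bash
python3 - <<'E'
from h import *
import pickle
a=pickle.load(open("w2.pkl","rb"))[1]
crop(a,305,0,125,125,6,"pics/w2a.png");crop(a,305,120,125,125,6,"pics/w2b.png")
E
```

```text
(no output)
```

View pics/w2a.png

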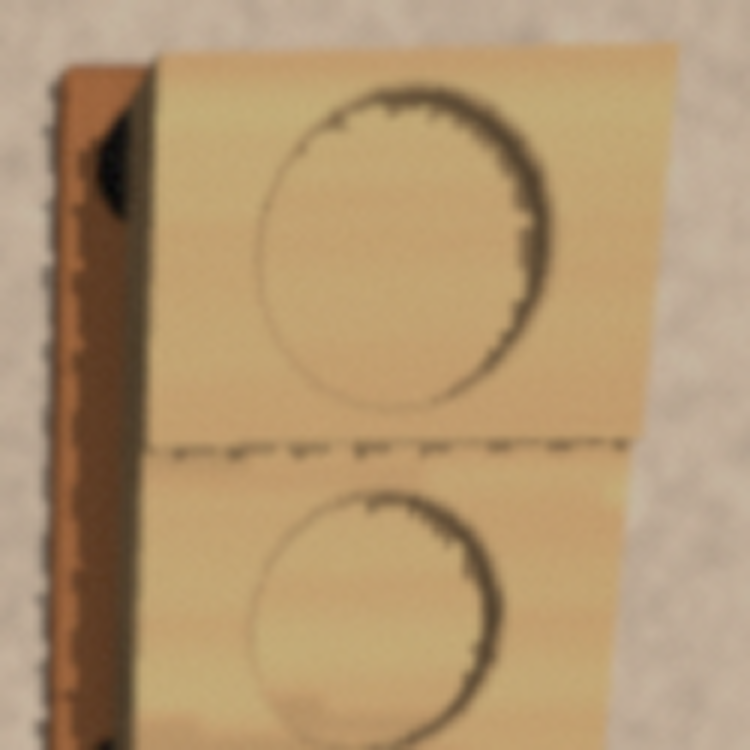

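View pics/w2b.png

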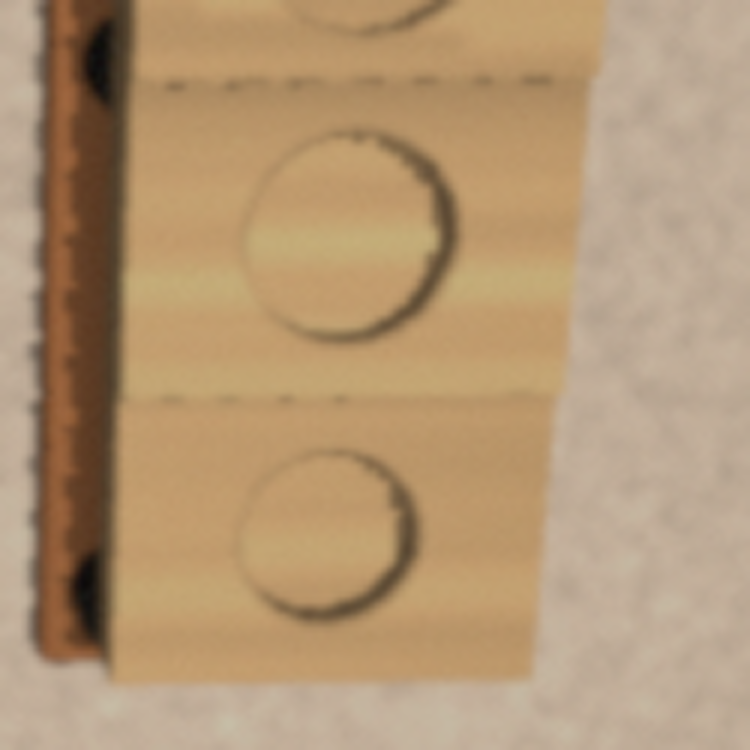

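```bash
python3 - <<'E'
from h import *
import pickle
from scipy.optimize import least_squares
o1=pickle.load(open("w1.pkl","rb"))[0];o2=pickle.load(open("w2.pkl","rb"))[0]
E1,E2=ext('wrist',o1),ext('wrist',o2)
a=lambda x,y:(215+x/6,10+y/6);b=lambda x,y:(215+x/6,125+y/6)
c=lambda x,y:(305+x/6,0+y/6);d=lambda x,y:(305+x/6,120+y/6)
p1=[(276.7,221.5),(275.6,172.5),(275,118.2),(273.67,57.5),a(92,92),a(608,87),b(160,725),b(583,722)]
p2=[(359.4,209.2),(363.1,159.25),(367.4,103.4),(372.3,41.2),c(160,55),c(678,42),d(110,683),d(533,678)]
# note: gauge frame x = across (+x away), image right=tool y ~ +gauge x
M=np.array([(0,-81,42),(0,-27,46),(0,27,50),(0,81,54),(-38,108,54),(38,108,54),(-38,-108,42),(38,-108,42)])/1000
for i in range(8): print(i,*tri([ray('wrist',p1[i],E1),ray('wrist',p2[i],E2)]))
def pts(p):
    cs,sn=np.cos(p[3]),np.sin(p[3]);return M@np.array([[cs,sn,0],[-sn,cs,0],[0,0,1]])+p[:3]
def res(p,w=(1,1)): 
    P=pts(p);return np.r_[w[0]*(proj('wrist',P,E1)-p1).ravel(),w[1]*(proj('wrist',P,E2)-p2).ravel()]
s=[]
for w in [(1,1),(1,0),(0,1)]:
    q=least_squares(res,[.61,.098,0,-.2],args=(w,));print(w,q.x,np.sqrt(np.mean(q.fun**2)))
    if w==(1,1): np.save("gauge.npy",q.x);print(pts(q.x)[:4]); print(q.fun.reshape(-1,2))
E
python3 -m crank '[{"rotation":[0,0,0],"offset":[0.01,-0.01,0.06],"grip":1},{"rotation":[0,0,0],"offset":[0.01,-0.01,0.06],"grip":1},{"rotation":[0,0,0],"offset":[0.01,-0.01,0.06],"grip":1},{"rotation":[0,0,0],"offset":[0.01,-0.01,0.06],"grip":1},{"rotation":[0,0,0],"offset":[0.01,-0.02,0.06],"grip":1},{"rotation":[0,0,0],"offset":[0,0,0],"grip":1},{"rotation":[0,0,0],"offset":[0,0,0],"grip":1}]'
python3 - <<'E'
from h import *
import pickle
o=r.get_obs();im=r.snapshot("wrist");cv2.imwrite("pics/w3.png",im);pickle.dump((o,im),open("w3.pkl","wb"));print(o['ee_pos'],o['qvel'])
E
```

```text
0 [0.5975 0.018  0.0385] [np.float64(9.449118644230357e-05), np.float64(9.449118644228025e-05)]
1 [0.6081 0.0716 0.0436] [np.float64(0.0001324664925690066), np.float64(0.0001324664925689974)]
2 [0.6191 0.1246 0.0469] [np.float64(6.714013210344226e-05), np.float64(6.714013210340502e-05)]
3 [0.6294 0.1774 0.0523] [np.float64(7.115342860364653e-05), np.float64(7.115342860369714e-05)]
4 [0.5976 0.2106 0.0537] [np.float64(0.00022872202818177733), np.float64(0.00022872202818167775)]
5 [0.6723 0.1958 0.0517] [np.float64(0.00020828924960842026), np.float64(0.0002082892496084122)]
6 [0.5546 0.0001 0.0426] [np.float64(0.0001446603848910239), np.float64(0.00014466038489099775)]
7 [ 0.6298 -0.0162  0.0404] [np.float64(0.0001277477302290219), np.float64(0.0001277477302290161)]
(1, 1) [ 0.6135  0.0977 -0.0017 -0.1995] 0.34474062952442425
[[0.5974 0.0183 0.0403]
 [0.6081 0.0713 0.0443]
 [0.6188 0.1242 0.0483]
 [0.6295 0.1771 0.0523]]
[[-0.1542  0.3607]
 [ 0.1353  0.5281]
 [-0.1672  0.4973]
 [ 0.1483  0.1824]
 [ 0.1218 -0.0654]
 [-0.1588 -0.6377]
 [ 0.5499 -0.1682]
 [-0.5103 -0.5677]
 [ 0.2036  0.1295]
 [ 0.2352  0.2504]
 [ 0.1775  0.5909]
 [ 0.1545  0.3566]
 [-0.3361 -0.5896]
 [ 0.0519 -0.1418]
 [ 0.0062 -0.357 ]
 [-0.473  -0.3387]]
(1, 0) [ 0.6135  0.0978 -0.0017 -0.1999] 0.2579633086333828
(0, 1) [ 0.6135  0.0977 -0.0017 -0.199 ] 0.2265113379532935
t: 4.12
ee_pos: [0.4287, -0.1361, 0.2331]
tool_rot: [[0.001, 0.977, -0.212], [0.0, -0.212, -0.977], [-1.0, 0.001, -0.0]]
ft_force: [0.1, -0.3, 0.2]
opening: 1.0
[ 0.4287 -0.1361  0.2331] [ 0.0256 -0.0002  0.0023  0.0011 -0.0008 -0.0056]
```

View pics/w3.png

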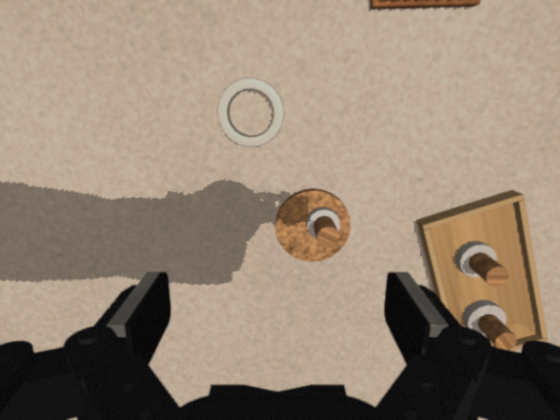

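```bash

python3 -m crank '[{"rotation":[0,0,0],"offset":[0.02,0.03,0.045],"grip":1},{"rotation":[0,0,0],"offset":[0.02,0.03,0.045],"grip":1},{"rotation":[0,0,0],"offset":[0,0,0],"grip":1},{"rotation":[0,0,0],"offset":[0,0,0],"grip":1}]'
python3 - <<'E'
from h import *
import pickle
o=r.get_obs();im=r.snapshot("wrist");cv2.imwrite("pics/w4.png",im);pickle.dump((o,im),open("w4.pkl","wb"));print(o['ee_pos'],o['qvel'])
a=pickle.load(open("w3.pkl","rb"))[1]
crop(a,265,180,95,90,8,"pics/w3a.png")
p=proj('wrist',[[.463,-.195,.058]],ext('wrist',o))[0];print(p)
x,y=int(p[0])-55,int(p[1])-45;crop(im,x,y,95,90,8,"pics/w4a.png");print(x,y)
E
```

```text
t: 4.68
ee_pos: [0.4578, -0.2104, 0.2027]
tool_rot: [[-0.0, 0.978, -0.21], [0.001, -0.21, -0.978], [-1.0, -0.001, -0.001]]
ft_force: [-0.0, -0.7, -0.1]
opening: 0.995
[ 0.4578 -0.2104  0.2027] [ 0.0073 -0.0221 -0.0088 -0.002  -0.0026 -0.0008]
[279.7424 174.1877]
224 129
```

View pics/w3a.png

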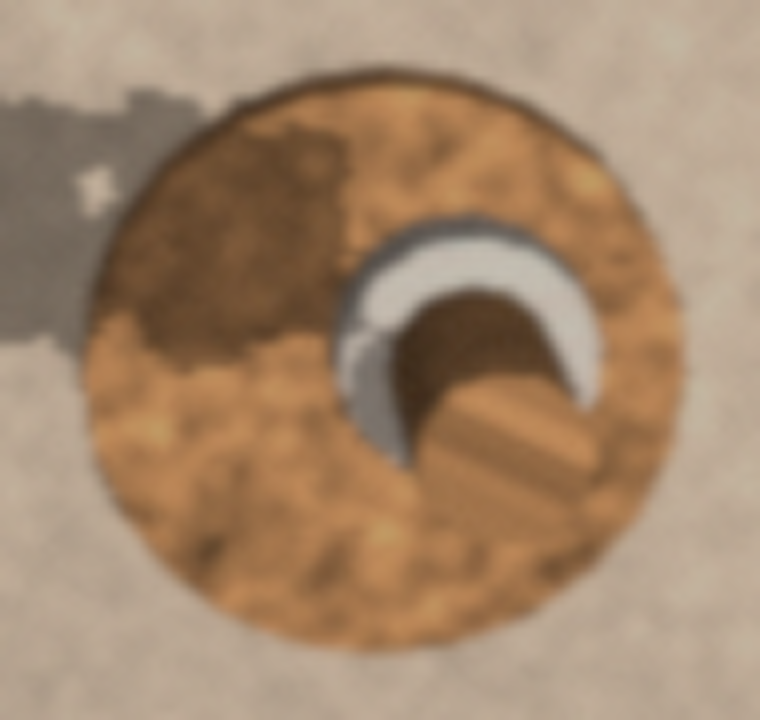

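View pics/w4a.png

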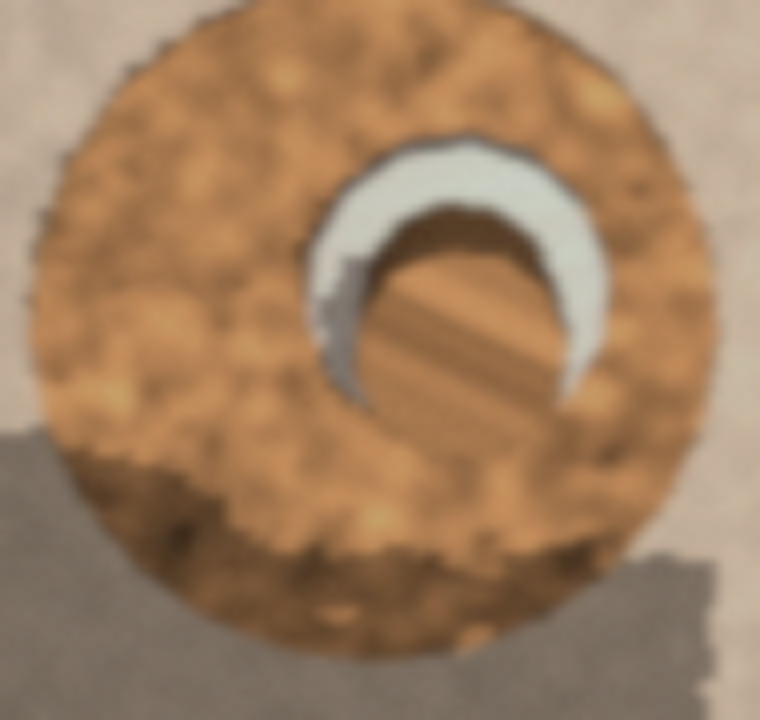

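```bash

python3 - <<'E'
from h import *
import pickle
E3,E4=[ext('wrist',pickle.load(open(f"w{i}.pkl","rb"))[0]) for i in (3,4)]
print("top",*tri([ray('wrist',(328.25,237.25),E3),ray('wrist',(281.75,173.5),E4)]))
f=lambda x,y:(224+x/8,129+y/8);g=lambda x,y:(265+x/8,180+y/8)
print("pad",*tri([ray('wrist',g(383,362),E3),ray('wrist',f(375,318),E4)]))
for z in (.056,.058): print(atz(ray('wrist',(328.25,237.25),E3),z),atz(ray('wrist',(281.75,173.5),E4),z))
# disc via rim: left/right extreme at z .0225
for z in (.0223,.024):
    L,R=[atz(ray('wrist',f(x,y),E4),z) for x,y in((308,282),(609,290))];print("disc dia",np.linalg.norm(L-R),(L+R)/2, atz(ray('wrist',f(460,135),E4),z))
E
```

```text
top [ 0.4647 -0.195   0.0568] [np.float64(1.0300174274853935e-05), np.float64(1.0300174274854825e-05)]
pad [ 0.4542 -0.1981  0.0083] [np.float64(1.127505398403578e-05), np.float64(1.1275053984047306e-05)]
[ 0.4647 -0.1954  0.056 ] [ 0.4646 -0.1952  0.056 ]
[ 0.4646 -0.1945  0.058 ] [ 0.4647 -0.1948  0.058 ]
disc dia 0.03347763410752356 [ 0.4649 -0.1941  0.0223] [ 0.4685 -0.1778  0.0223]
disc dia 0.033301105536128243 [ 0.4649 -0.1938  0.024 ] [ 0.4685 -0.1776  0.024 ]
```

```bash

python3 - <<'E'
from h import *
delta([.4647,-.195,.095])
E
python3 -m crank '[{"rotation":[-0.002,0,0],"offset":[0.04,0.0025,-0.01],"grip":0.65},{"rotation":[-0.002,0,0],"offset":[0.06,0.002,-0.01],"grip":0.65},{"rotation":[0,0,0],"offset":[0.043,0,-0.002],"grip":0.65},{"rotation":[0,0,0],"offset":[0,0,0],"grip":0.65},{"rotation":[0,0,0],"offset":[0,0,0],"grip":0.65}]'
python3 - <<'E'
from h import *
delta([.4647,-.195,.028])
E
```

```text
offset share [ 0.1442  0.0048 -0.0218] mm [108.1319   3.6027 -16.375 ] rows>= 1.750785544328155
yaw(tool y) -12.128136884937359 tool x [ 0.0002  0.0003 -1.    ]
t: 5.35
ee_pos: [0.4651, -0.1959, 0.0973]
tool_rot: [[0.002, 0.98, -0.199], [-0.001, -0.199, -0.98], [-1.0, 0.002, 0.0]]
ft_force: [0.2, -0.3, 1.0]
opening: 0.652
offset share [ 0.0924 -0.0009 -0.0011] mm [69.2669 -0.7079 -0.8247] rows>= 1.108406805488675
yaw(tool y) -11.456472510091212 tool x [ 0.0024 -0.001  -1.    ]
```

```bash

python3 -m crank '[{"rotation":[0,0,0],"offset":[0.04,0,-0.001],"grip":0.65},{"rotation":[0,0,0],"offset":[0.03,0,0],"grip":0.65},{"rotation":[0,0,0],"offset":[0.021,0,0],"grip":0.65},{"rotation":[0,0,0],"offset":[0,0,0],"grip":0.65},{"rotation":[0,0,0],"offset":[0,0,0],"grip":0.65}]'
python3 - <<'E'
from h import *
delta([.4647,-.195,.028])
im=r.snapshot("wrist");cv2.imwrite("pics/w5.png",im)
im=r.snapshot("side");crop(im,260,230,120,100,6,"pics/d5.png")
E
```

```text
t: 5.98
ee_pos: [0.4655, -0.1959, 0.0291]
tool_rot: [[0.003, 0.98, -0.2], [-0.001, -0.2, -0.98], [-1.0, 0.003, 0.001]]
ft_force: [0.7, 0.0, 0.4]
opening: 0.646
offset share [ 0.0014 -0.0013 -0.0009] mm [ 1.0469 -0.994  -0.6957] rows>= 0.02563994652379747
yaw(tool y) -11.517370948151616 tool x [ 0.003  -0.0013 -1.    ]
```

View pics/w5.png

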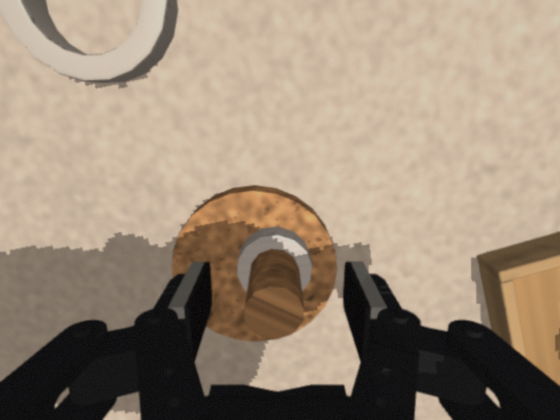

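View pics/d5.png

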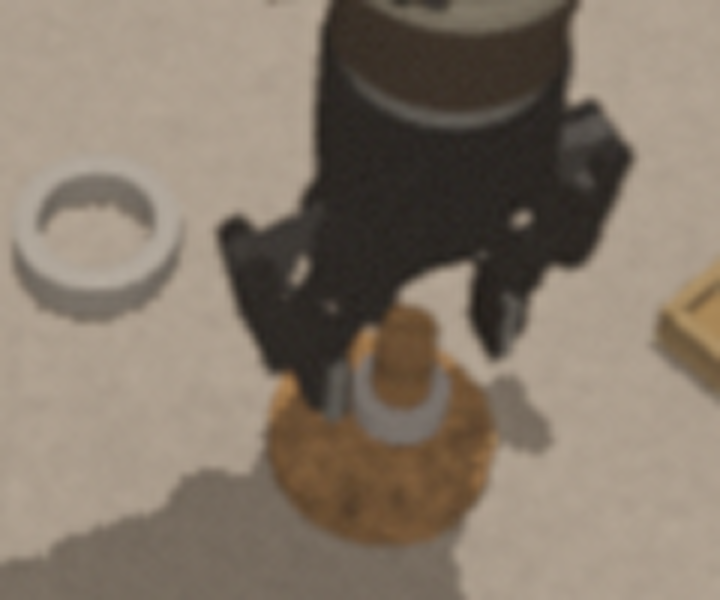

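```bash

python3 -m crank '[{"rotation":[0,0,0],"offset":[0,-0.0013,-0.001],"grip":0.65},{"rotation":[0,0,0],"offset":[0,0,0],"grip":0.1},{"rotation":[0,0,0],"offset":[0,0,0],"grip":0.1},{"rotation":[0,0,0],"offset":[0,0,0],"grip":0.1},{"rotation":[0,0,0],"offset":[0,0,0],"grip":0.1},{"rotation":[0,0,0],"offset":[0,0,0],"grip":0.1}]' 40
python3 - <<'E'
from h import *
o=r.get_obs();print(o['ft_force'],o['opening'])
im=r.snapshot("wrist");cv2.imwrite("pics/w6.png",im)
im=r.snapshot("side");crop(im,260,230,120,100,6,"pics/d6.png")
E
```

```text
t: 6.82
ee_pos: [0.4635, -0.1945, 0.0276]
tool_rot: [[0.0, 0.98, -0.2], [-0.0, -0.2, -0.98], [-1.0, 0.001, 0.0]]
ft_force: [-0.2, 0.5, 3.9]
opening: 0.245
[-0.238   0.5483  3.9195] 0.2449559946557162
```

View pics/w6.png

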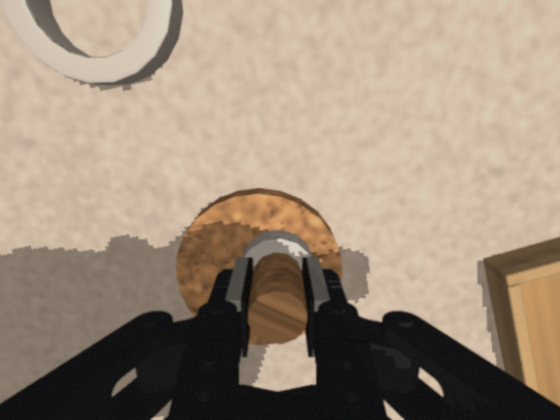

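View pics/d6.png

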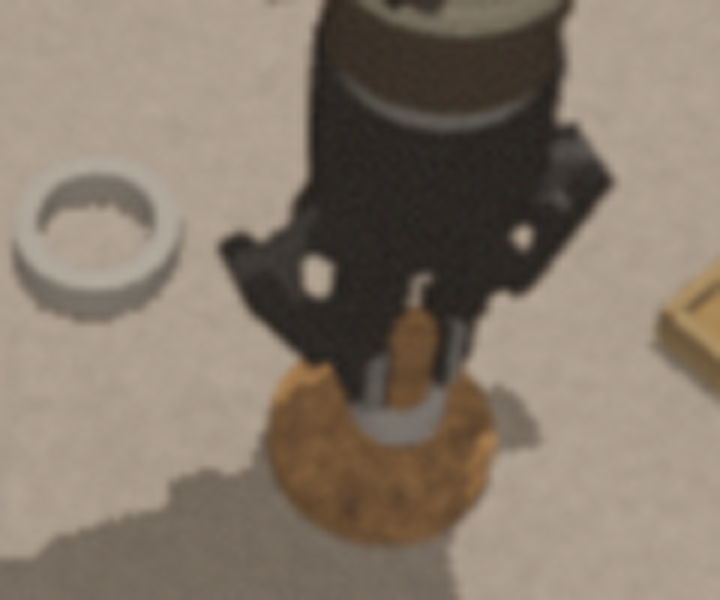

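```bash

python3 -m crank '[{"rotation":[0,0,0],"offset":[-0.01,0,0],"grip":0.1},{"rotation":[0,0,0],"offset":[-0.03,0,0],"grip":0.1},{"rotation":[0,0,0],"offset":[-0.06,0,0],"grip":0.1},{"rotation":[0,0,0],"offset":[-0.03,0,0],"grip":0.1},{"rotation":[0,0,0],"offset":[0,0,0],"grip":0.1},{"rotation":[0,0,0],"offset":[0,0,0],"grip":0.1}]' 40
python3 - <<'E'
from h import *
o=r.get_obs();print(o['ft_force'],o['opening'])
delta([.5974,.0183,.125])
im=r.snapshot("wrist");cv2.imwrite("pics/w7.png",im)
crop(im,215,220,130,120,6,"pics/w7a.png")
E
```

```text
t: 7.68
ee_pos: [0.4624, -0.194, 0.1236]
tool_rot: [[-0.002, 0.98, -0.2], [0.001, -0.2, -0.98], [-1.0, -0.002, -0.0]]
ft_force: [-0.8, -0.2, -1.4]
opening: 0.246
[-0.8041 -0.1875 -1.4335] 0.24643644901100445
offset share [-0.002   0.1199 -0.3133] mm [  -1.488    89.9112 -234.9984] rows>= 4.025852602010926
yaw(tool y) -11.52055183880748 tool x [-0.002   0.0008 -1.    ]
```

View pics/w7a.png

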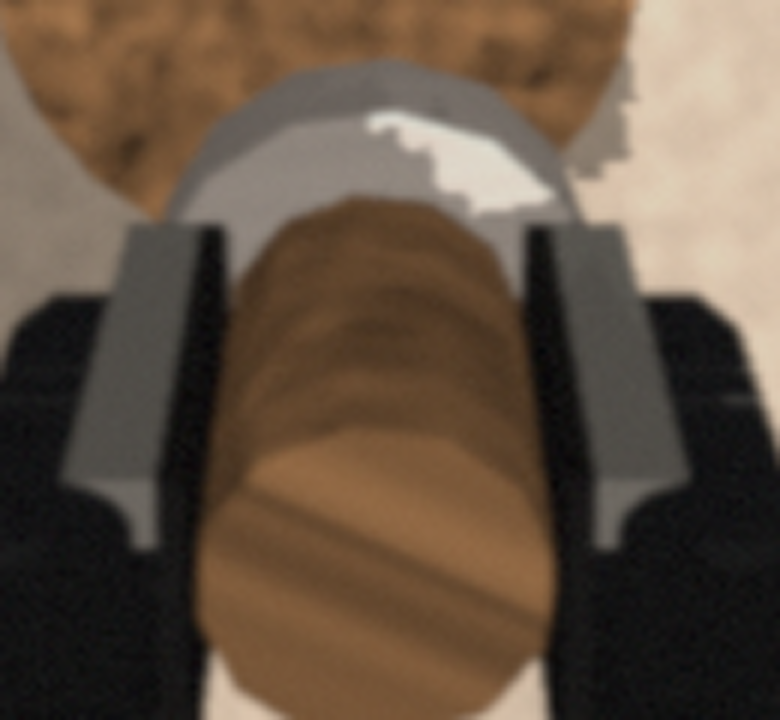

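```bash

python3 - <<'E'
from h import *
H=np.array(r.camera_info('wrist')['hand_eye'])
def atx(uv,x):
    c,v=ray('wrist',uv,H);return c+v*(x-c[0])/v[0]
p=lambda x,y:(215+x/6,220+y/6)
for e in (0,-.0015,.0015):
  print(atx(p(376,574),-.0304+e),"rim top far",atx(p(380,113),.0036+e),"rim bottom far",atx(p(380,58),.0156+e),"gripfar",atx(p(376,197),.0036+e))
  a,b=atx(p(170,218),.0156+e),atx(p(585,218),.0156+e);print(a,b)
# where gauge centers appear
E
```

```text
[-0.0304  0.     -0.0014] rim top far [ 0.0036  0.0003 -0.0167] rim bottom far [ 0.0156  0.0004 -0.0165] gripfar [ 0.0036  0.0001 -0.0102]
[ 0.0156 -0.016  -0.0032] [ 0.0156  0.0164 -0.0032]
[-0.0319  0.     -0.0024] rim top far [ 0.0021  0.0003 -0.0173] rim bottom far [ 0.0141  0.0004 -0.017 ] gripfar [ 0.0021  0.0001 -0.0109]
[ 0.0141 -0.0159 -0.0039] [ 0.0141  0.0163 -0.0038]
[-0.0289  0.     -0.0004] rim top far [ 0.0051  0.0004 -0.0161] rim bottom far [ 0.0171  0.0004 -0.0159] gripfar [ 0.0051  0.0001 -0.0096]
[ 0.0171 -0.0162 -0.0025] [ 0.0171  0.0166 -0.0025]
```

```bash

python3 -m crank '[{"rotation":[0,0,0],"offset":[0,0.02,-0.052],"grip":0.1},{"rotation":[0,0,0],"offset":[0,0.02,-0.052],"grip":0.1},{"rotation":[0,0,0],"offset":[0,0.02,-0.052],"grip":0.1},{"rotation":[0,0,0],"offset":[0.01,0.02,-0.052],"grip":0.1},{"rotation":[0,0,0],"offset":[0.01,0.02,-0.052],"grip":0.1},{"rotation":[0,0,0],"offset":[0.01,0.02,-0.052],"grip":0.1},{"rotation":[0,0,0],"offset":[0,0,0],"grip":0.1},{"rotation":[0,0,0],"offset":[0,0,0],"grip":0.1}]' 40
python3 - <<'E'
from h import *
o=r.get_obs();print(o['ft_force'],o['ee_pos'],o['qvel'])
delta([.5975,.0187,.066])
for i in range(2):
  print(r.get_obs()['ee_pos'])
im=r.snapshot("wrist");cv2.imwrite("pics/w8.png",im)
E
```

```text
t: 8.72
ee_pos: [0.5969, 0.0167, 0.1007]
tool_rot: [[-0.003, 0.98, -0.199], [-0.001, -0.199, -0.98], [-1.0, -0.003, 0.001]]
ft_force: [1.4, -0.5, 0.0]
opening: 0.246
[ 1.4107 -0.4768  0.0461] [0.5969 0.0167 0.1007] [-0.0201 -0.0206 -0.0023  0.0027  0.001   0.0007]
offset share [ 0.0463  0.0004 -0.0028] mm [34.7067  0.3229 -2.0928] rows>= 0.5563396934926713
yaw(tool y) -11.502124925693657 tool x [-0.0035 -0.0006 -1.    ]
[0.5969 0.0167 0.1007]
[0.5969 0.0167 0.1007]
```

View pics/w8.png

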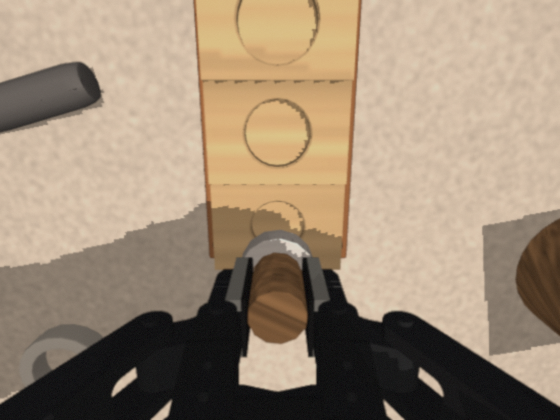

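```bash

python3 - <<'E'
from h import *
im=cv2.imread("pics/w8.png");crop(im,190,70,170,125,4.5,"pics/w8a.png")
o=r.get_obs();print(o['ee_pos'],o['t'])
E=ext('wrist',o); S=np.load('gauge.npy')
print(proj('wrist',[[.6081,.0713,.0443],[.5974,.0183,.0403]],E))
E
```

```text
[0.597  0.0163 0.1012] 8.775
[[277.3679 133.1541]
 [277.5818 225.9875]]
```

View pics/w8a.png

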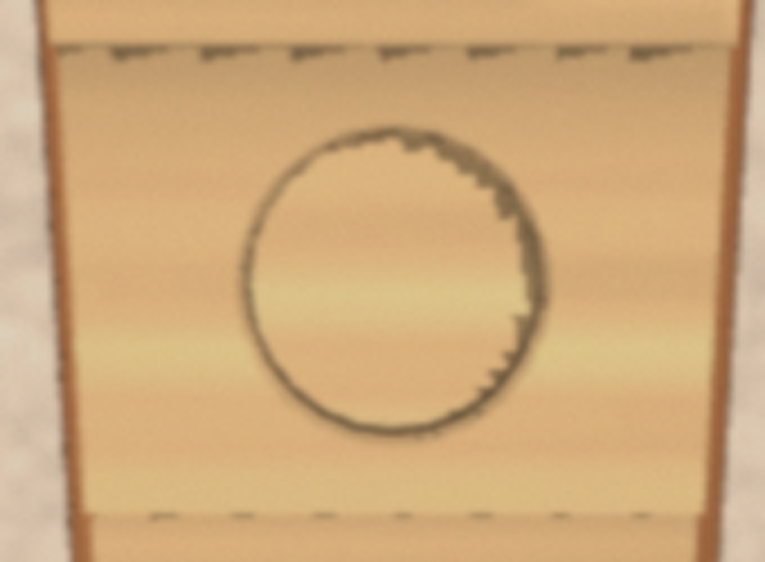

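```bash

python3 -m crank '[{"rotation":[0,0,0],"offset":[0.02,0,-0.003],"grip":0.1},{"rotation":[0,0,0],"offset":[0.02,0,0],"grip":0.1},{"rotation":[0,0,0],"offset":[0.012,0,0],"grip":0.1},{"rotation":[0,0,0],"offset":[0,0,0],"grip":0.1},{"rotation":[0,0,0],"offset":[0,0,0],"grip":0.1}]' 40
python3 - <<'E'
from h import *
o=r.get_obs();print(o['ft_force'],o['ee_pos'],o['qvel'])
delta([.5975,.0189,.0576])
E
```

```text
t: 9.4
ee_pos: [0.5989, 0.0191, 0.0635]
tool_rot: [[0.0, 0.98, -0.2], [-0.0, -0.2, -0.98], [-1.0, 0.0, -0.0]]
ft_force: [-0.0, 0.4, -0.4]
opening: 0.245
[-0.0382  0.4401 -0.3747] [0.5989 0.0191 0.0635] [ 0.0007 -0.0072  0.0096  0.0002 -0.0011 -0.0004]
offset share [ 0.0079 -0.0018  0.0006] mm [ 5.9256 -1.3383  0.4726] rows>= 0.09749105713981482
yaw(tool y) -11.52645154835365 tool x [ 0.0005 -0.     -1.    ]
```

```bash

for i in 1 2 3; do python3 -m crank '[{"rotation":[0,0,0],"offset":[0,0,0],"grip":0.1}]' | grep -E "ee_pos|force"; done
```

```text
ee_pos: [0.5992, 0.0192, 0.0639]
ft_force: [0.3, 0.1, 0.4]
ee_pos: [0.599, 0.0192, 0.0638]
ft_force: [-0.0, -0.9, 0.1]
ee_pos: [0.5988, 0.0192, 0.0636]
ft_force: [-0.5, 0.3, -0.8]
```

```bash

python3 -m crank '[{"rotation":[0,0,0],"offset":[0,-0.0018,0.0003],"grip":0.1},{"rotation":[0,0,0],"offset":[0.006,0,0],"grip":0.1},{"rotation":[0,0,0],"offset":[0,0,0],"grip":0.1}]' | grep -E "ee_pos|force"
for i in 1 2; do python3 -m crank '[{"rotation":[0,0,0],"offset":[0.002,0,0],"grip":0.1},{"rotation":[0,0,0],"offset":[0,0,0],"grip":0.1}]'| grep -E "ee_pos|force"; done
```

```text
ee_pos: [0.5968, 0.0192, 0.0582]
ft_force: [0.3, -0.0, -0.5]
ee_pos: [0.5972, 0.0192, 0.0574]
ft_force: [-0.8, 0.0, 0.8]
ee_pos: [0.5973, 0.0192, 0.0561]
ft_force: [-1.5, 0.5, 3.5]
```

```bash

python3 -m crank '[{"rotation":[0,0,0],"offset":[0.0012,0,0],"grip":0.1},{"rotation":[0,0,0],"offset":[0,0,0],"grip":0.1}]'| grep -E "ee_pos|force"
python3 -m crank '[{"rotation":[0,0,0],"offset":[0,0,0],"grip":0.1},{"rotation":[0,0,0],"offset":[0,0,0],"grip":0.1}]'| grep -E "ee_pos|force"
python3 - <<'E'
from h import *
im=r.snapshot("wrist");cv2.imwrite("pics/w9.png",im);crop(im,195,160,165,170,4.5,"pics/w9a.png")
im=r.snapshot("side");crop(im,255,135,110,100,6,"pics/d9.png")
E
```

```text
ee_pos: [0.5973, 0.0192, 0.0553]
ft_force: [-1.6, 0.1, 4.9]
ee_pos: [0.5973, 0.0192, 0.0552]
ft_force: [-2.7, 0.2, 5.4]
```

View pics/w9a.png

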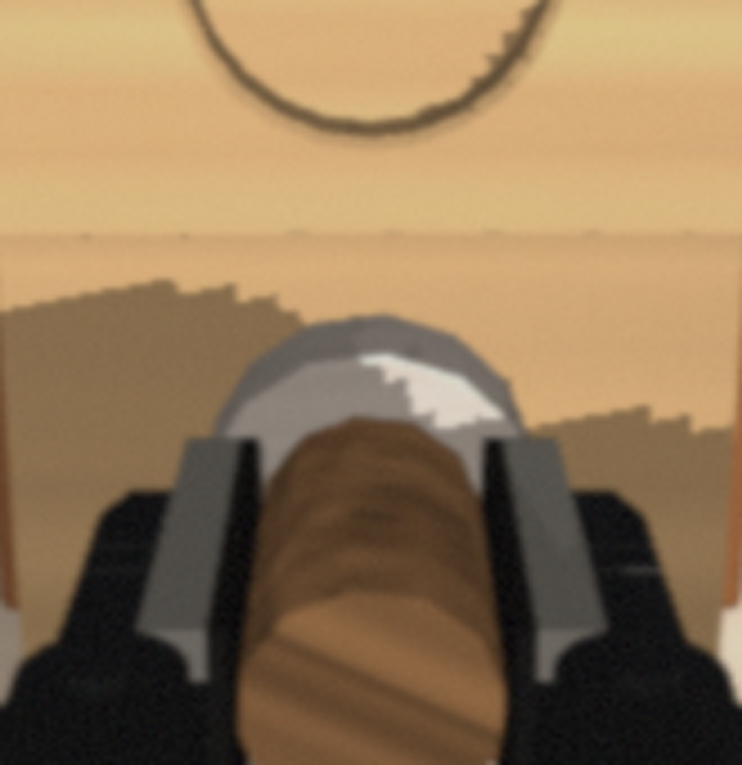

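View pics/d9.png

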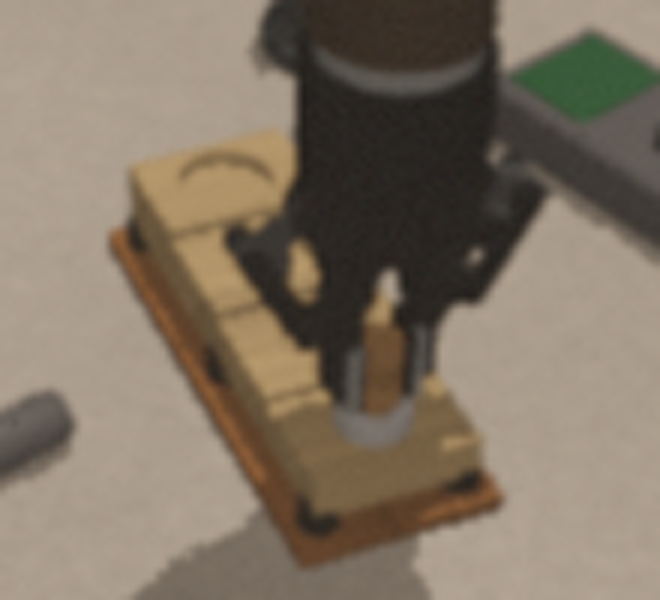

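```bash

python3 -m crank '[{"rotation":[0,0,0],"offset":[-0.012,0,0],"grip":0.1},{"rotation":[0,0,0],"offset":[-0.012,0,0],"grip":0.1},{"rotation":[0,0,0],"offset":[0,0,-0.035],"grip":0.1},{"rotation":[0,0,0],"offset":[0,0,-0.037],"grip":0.1},{"rotation":[0,0,0],"offset":[0,0,0],"grip":0.1},{"rotation":[0,0,0],"offset":[0,0,0],"grip":0.1},{"rotation":[0,0,0],"offset":[0,0,0],"grip":0.1},{"rotation":[0,0,0],"offset":[0,0,0],"grip":0.1}]'| grep -E "ee_pos|force"
python3 -m crank '[{"rotation":[0,0,0],"offset":[0,0,0],"grip":0.1}]'| grep -E "ee_pos|force"
python3 - <<'E'
from h import *
delta([.6082,.0719,.0616])
o=r.get_obs()
im=r.snapshot("wrist");cv2.imwrite("pics/w10.png",im);crop(im,195,160,165,170,4.5,"pics/w10a.png")
E
```

```text
ee_pos: [0.608, 0.0714, 0.0729]
ft_force: [-0.3, -0.7, -1.0]
ee_pos: [0.608, 0.0716, 0.073]
ft_force: [-0.1, 0.9, -0.3]
offset share [ 0.0151  0.0001 -0.0004] mm [11.3594  0.1004 -0.3213] rows>= 0.18183005539455271
yaw(tool y) -11.561756727939219 tool x [ 0.     -0.0001 -1.    ]
```

View pics/w10.png

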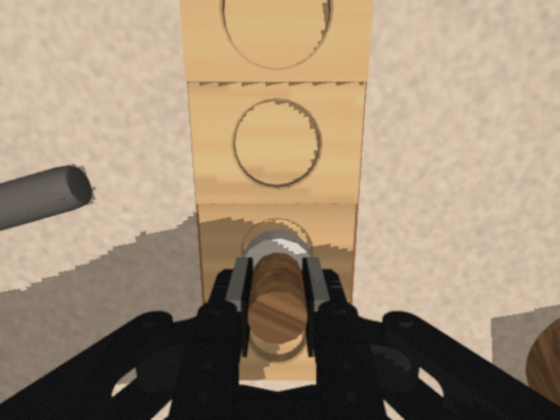

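```bash

python3 -m crank '[{"rotation":[0,0,0],"offset":[0.012,0,-0.0004],"grip":0.1},{"rotation":[0,0,0],"offset":[0.002,0,0],"grip":0.1},{"rotation":[0,0,0],"offset":[0,0,0],"grip":0.1}]' | grep -E "ee_pos|force"
for i in 1 2 3; do python3 -m crank '[{"rotation":[0,0,0],"offset":[0.002,0,0],"grip":0.1},{"rotation":[0,0,0],"offset":[0,0,0],"grip":0.1}]'| grep -E "ee_pos|force"; done
```

```text
ee_pos: [0.6077, 0.0724, 0.0619]
ft_force: [-0.7, 0.3, -0.7]
ee_pos: [0.6082, 0.0725, 0.0611]
ft_force: [0.1, -0.4, 1.5]
ee_pos: [0.608, 0.0723, 0.0592]
ft_force: [0.2, -0.7, 0.2]
ee_pos: [0.608, 0.0723, 0.0576]
ft_force: [-0.0, -1.1, -0.9]
```

```bash

for i in 1 2 3; do python3 -m crank '[{"rotation":[0,0,0],"offset":[0.002,0,0],"grip":0.1},{"rotation":[0,0,0],"offset":[0,0,0],"grip":0.1}]'| grep -E "ee_pos|force"; done
```

```text
ee_pos: [0.608, 0.0723, 0.0562]
ft_force: [-0.9, -1.6, -0.3]
ee_pos: [0.608, 0.0723, 0.0547]
ft_force: [-0.4, -1.1, -0.6]
ee_pos: [0.6081, 0.0723, 0.0534]
ft_force: [0.4, -2.0, 0.5]
```

```bash

for i in 1 2; do python3 -m crank '[{"rotation":[0,0,0],"offset":[0.0018,0,0],"grip":0.1},{"rotation":[0,0,0],"offset":[0,0,0],"grip":0.1}]'| grep -E "ee_pos|force"; done
```

```text
ee_pos: [0.6081, 0.0723, 0.0523]
ft_force: [-1.3, -2.3, 3.4]
ee_pos: [0.6081, 0.0723, 0.0511]
ft_force: [-2.1, -1.9, 5.9]
```

```bash

python3 -m crank '[{"rotation":[0,0,0],"offset":[-0.0022,0,0],"grip":0.1},{"rotation":[0,0,0],"offset":[0,0,0],"grip":0.1},{"rotation":[0,0,0],"offset":[0,0,0],"grip":0.1}]' | grep -E "ee_pos|force"
python3 -m crank '[{"rotation":[0,0,0],"offset":[0,0,0],"grip":0.3},{"rotation":[0,0,0],"offset":[0,0,0],"grip":0.45},{"rotation":[0,0,0],"offset":[0,0,0],"grip":0.6},{"rotation":[0,0,0],"offset":[0,0,0],"grip":0.6},{"rotation":[0,0,0],"offset":[0,0,0],"grip":0.6}]' 
python3 - <<'E'
from h import *
im=r.snapshot("wrist");cv2.imwrite("pics/w11.png",im)
E
```

```text
ee_pos: [0.6081, 0.0723, 0.0523]
ft_force: [-1.6, -2.8, 3.4]
t: 15.8
ee_pos: [0.6081, 0.0725, 0.0523]
tool_rot: [[0.0, 0.98, -0.2], [0.0, -0.2, -0.98], [-1.0, 0.0, -0.0]]
ft_force: [-0.1, 0.3, 0.4]
opening: 0.599
```

View pics/w11.png

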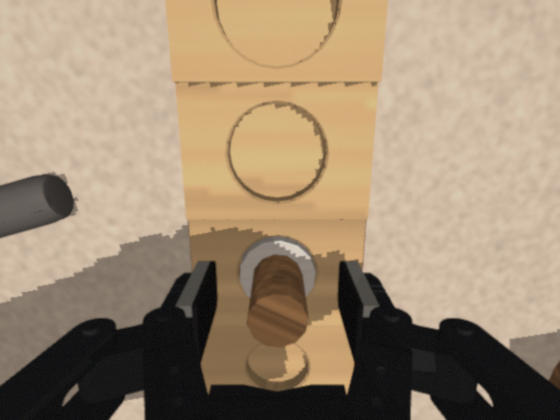

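Seated and free of the fingers, with the pads clear on both sides. Rising straight up next.

```bash

python3 -m crank '[{"rotation":[0,0,0],"offset":[-0.02,0,0],"grip":0.65},{"rotation":[0,0,0],"offset":[-0.05,0,0],"grip":0.65},{"rotation":[0,0,0],"offset":[-0.07,0,0],"grip":0.65},{"rotation":[0,0,0],"offset":[-0.05,0,0.03],"grip":0.65},{"rotation":[0,0,0],"offset":[0,0,0.07],"grip":0.65},{"rotation":[0,0,0],"offset":[0,0,0],"grip":0.65},{"rotation":[0,0,0],"offset":[0,0,0],"grip":0.65}]' 
python3 - <<'E'
from h import *
o=r.get_obs();im=r.snapshot("wrist");cv2.imwrite("pics/w12.png",im)
E=ext('wrist',o);p=proj('wrist',[[.6081,.0713,.045]],E)[0];print(p)
x,y=max(0,int(p[0])-60),max(0,int(p[1])-60);crop(im,x,y,120,120,5,"pics/w12a.png");print(x,y)
im=r.snapshot("side");crop(im,255,135,110,100,6,"pics/d12.png")
cv2.imwrite("pics/s12.png",r.snapshot("scene"))
E
```

```text
t: 16.73
ee_pos: [0.5932, -0.0011, 0.1956]
tool_rot: [[0.001, 0.98, -0.2], [0.001, -0.2, -0.98], [-1.0, 0.001, -0.001]]
ft_force: [0.1, 1.0, 0.1]
opening: 0.649
[277.2157  98.3041]
217 38
```

View pics/w12a.png

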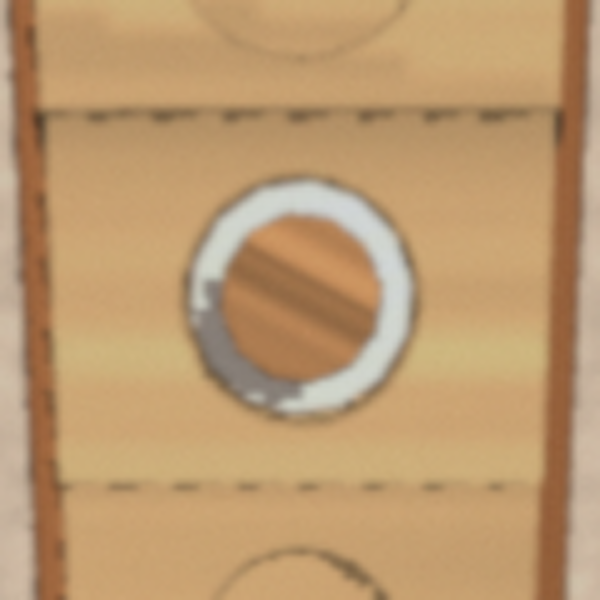

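View pics/d12.png

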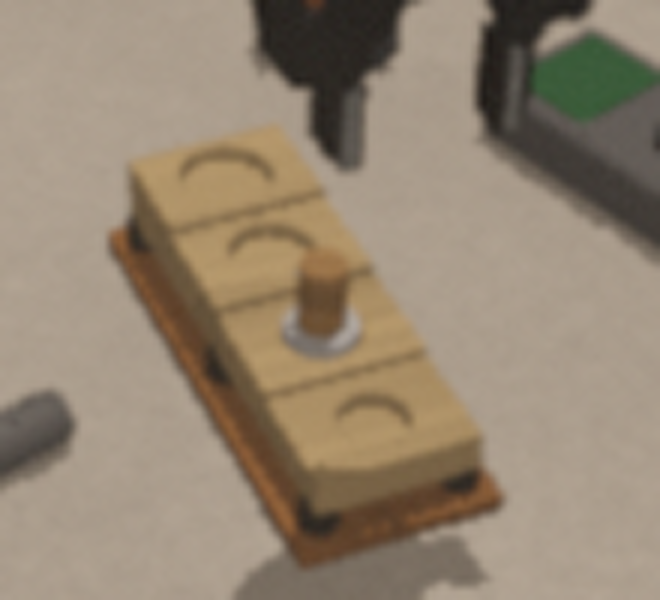

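View pics/s12.png

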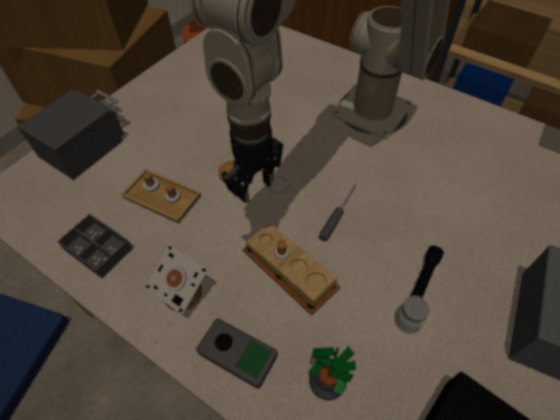

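The wrist crop shows the plug centred in step 2's pocket, its disc filling the bore with a thin, even gap. In the side crop it stands upright and a little proud, and the gripper is clear. The scene picture shows both spares still in their tray and everything else where it was.

```bash
python3 -c "
from plant import r
print(r.job_done())"
```

```text
the job is handed in; nothing more can be done
None
```

The plug belongs to step 2. I left it standing fully home in that pocket, let go, and handed the job in at about 17 s of the 61 s allowed.

- **Step 1:** I pressed to about 5 N. The plug stayed on the step's face and the gauge sank about 2 mm, so it did not enter.
- **Step 2:** it slid in with almost no force. It touched the floor 8 mm below the mouth, and the most I pressed was 5.9 N before opening the fingers.

**Last checks:**
- The pictures show the plug upright in step 2 with an even gap around the disc. From the images the disc measured about 33.4 mm across, which fits a 34 mm disc in the 35.2 mm bore.
- The gripper is clear of everything, the two spares are in their tray, and nothing else looks moved.
- No check failed. The one disagreement was that the wrist camera's heights came out 1 to 4 mm lower than those given (pad most, gauge 1.7 mm), so I found both contacts by force.

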